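# Line up the plate and hold the fixture's gate open

## Task

On the marking fixture, slide the carriage by its upright knob until the dot on the metal plate sits right under the tip of the fixed needle, and leave it there. Then open the little gate for inspection: first squeeze the catch on the fixed post all the way (it stays in), then squeeze the catch on top of the gate, swing the gate towards the robot past its click stop until it is nearly square to where it was shut (about 80 degrees), and finish while still holding it there, because it swings back if let go. Do not touch the needle, and leave the loose parts round the fixture where they are.

Things in the scene. Friction and masses are not known exactly. Their poses are not given: they have to be found in the camera images.
- fixture: aluminium bed 165 (x) x 260 (y) x 12 mm, fixed to the bench. Origin at bench level, 12 mm nearer the robot than the bed's middle; x points away from the robot, y to its left; turned up to 0.2 rad. FF below = mm in this frame. Highest: knob and paddles 98 mm; the rest under 74; gate's top 61
- needle_tip (a point): downward tip of the fixed pointer needle, 6 mm above the plate, FF (50, 55, 36), on a thin arm from a post at the back left of the bed (FF x 84, y 55; 72 mm high). Axes as the fixture's
- needle: the needle with its arm and clamp (steel, fixed); origin and axes as the fixture's. Any touch above 2 N counts as hitting it
- dot (a point): centre of the dark 8 mm dot on a scribed cross line, on the aluminium plate (38x62 mm) screwed to the carriage; 30 mm above the bench, 70 mm to +y of the knob's axis. It moves only along the fixture's y, on the line that passes under the needle tip
- knob_grip (a point): point to grip on the carriage's upright round black knob, on its axis, 82 mm above the bench. Knob 20 mm thick from 54 to 96 mm above the bench. FF x 50, y -85 plus the joint value in mm
- carriage (a joint): how far the carriage has slid along its rail towards the fixture's +y, m, 0 to 0.095; starts between 0 and 0.04. Friction 3 N: it stays where it is left. The dot is under the needle at 0.070
- catch_a_grip (a point): middle of the first catch, on the fixed post at the gate's free (left) end: FF (-20, 92, 84), axes as the fixture's. Two upright steel paddles, one on the robot's side (-x), one on the far side (+x), 18 mm wide along y, 62 to 98 mm above the bench; outer faces 44 mm apart at rest, 28 mm fully squeezed; between them nothing above 70 mm
- catch_a (a joint): inward travel of each paddle of the first catch, m, 0 (bolt in front of the gate's end) to 0.008 (bolt drawn). Both paddles and the bolt are linked, so squeezing a little off centre works. Friction holds it where it is left (about 3 N squeezes it); no spring
- gate_grip (a point): middle of the second catch, on top of the gate: 84 mm above the bench, 95 mm from the hinge axis; with the gate shut at FF (-20, 35). Same paddles and sizes as the first catch, one on each face of the gate. Moves and turns with the gate: y points along the gate away from the hinge, x across the gate (the direction to squeeze)
- catch_b (a joint): inward travel of each paddle of the second catch, m, 0 (bolt down in the sill) to 0.008 (bolt lifted). Springs back when let go; about 4 to 10 N in all to squeeze. Must not be squeezed before the first catch
- gate_hinge (a point): point on the gate's upright hinge axis, at the right-hand (-y) end of the gate, FF (-20, -60, 84); turns with the gate
- gate_leaf: the gate: aluminium frame 10 mm thick, from the hinge 122 mm long, 24 to 61 mm above the bench, with the second catch on it; origin on the hinge axis at bench level, y axis along the gate away from the hinge
- gate (a joint): opening angle of the gate, rad, 0 (shut, along the fixture's y) to 1.5 (stop); grows as the gate's free end swings towards the robot (anticlockwise seen from above). A spring (0.04 N m shut to 0.19 N m at the stop) pushes it shut; a detent has to be pushed over at about 0.4 to 0.65 rad (some 3 to 6 N at the catch). Let go when wide, it swings back to about 0.9 rad
- brass_bush: bystander: flanged brass bushing, 33x33x30 mm; origin at the centre of its underside
- step_blank: bystander: stepped round steel blank, 42x42x30 mm; origin at the centre of its underside
- eye_loupe: bystander: small black eye loupe, 37x37x32 mm; origin at the centre of its underside

How it is judged:
By the outcome, as a careful person would: the job done as asked, in the order asked, and still so for the second after the job is handed in, while the arm keeps its last pose, push and grip.
It also fails if it takes over 46 s, if anything falls off the work surface, if the arm or the gripper's body presses on something with over 40 N, if the wrist force passes 120 N, or if a joint passes its speed limit or range.

## Robot

A 6-joint arm with a two-finger parallel gripper is mounted at the origin on the work surface; the furniture and walls round the work are solid. World frame = base frame: x ahead of the robot, y to its left, z up, the work surface at z = 0. Lengths are in m, angles in degrees, forces in N, time in s.
With the tool pointing down it reaches from about 0.375 to 0.75 m from the base axis. Payload 9 kg.
Tool frame: the origin (TCP) lies where the fingers leave the gripper's body, on its centre line; the fingertips stand 73 mm ahead of it and the grasp point (between the pads) lies 54 mm ahead of it (robot.tip_reach is the distance from the TCP to the fingertips, in m); z points along the fingers, y is the direction in which the jaws open and shut (so a half turn about z gives the same grasp; the last joint's range is limited). The gripper opens to 85 mm and grips with 20 to 120 N. Pads are 22 mm wide; open, the fingers measure 114 mm over their backs; the gripper's body (76 mm by 85 mm) begins 54 mm behind the grasp point. The pads swing forward as they close: fully open they stand 13 mm farther back than shut.
Start: joints at [-84.781, 5.964, 5.575, 89.605, 0, 77.527], TCP at [0.182, -0.572, 0.304] pointing down, gripper open.
Joint ranges: [-171.21, 171.21], [-48.23, 106.86], [-62.78, 66.21], [-105.2, 120.99], [-86.42, 89.51], [-180, 180]. Speed limits (degrees/s): [127.2, 127.2, 147.25, 180, 180, 180].

## Interface

Orientations are given as [roll, pitch, yaw] about the fixed x, y, z axes, in that order (R = Rz(yaw) Ry(pitch) Rx(roll)).
In Python, from plant import robot gives the robot as it stands. Calls block until the motion is done:
- robot.move_pose(position, orientation): joint-space move of the TCP to a pose.
- robot.line_to(position, vel=0.15, rotation=None, guard=None): straight line of the TCP; rotation=None keeps the orientation; vel is the mean speed in m/s. With guard (N) it stops when the force on the tool has changed by that much, and returns True; else False.
- robot.goto_joints(angles): joint-space move.
- robot.set_gripper(opening): finger opening in m; the grip force is fixed at half the most; returns when the fingers have stopped.
- robot.pause(seconds).
- robot.ik(position, orientation): joint angles nearest the present ones, or None.
- robot.observe(): the state.
- robot.grab_frame(name): name is "side" or "top"; returns the picture (480x640x3 uint8, blue, green, red); there is no depth.
- robot.get_calibration(name): a dict with "vertical_fov" (degrees; the focal length in pixels is half the picture's height over the tangent of half this angle, whatever the lens; pixels are square), "cx", "cy" (the principal point, pixels), "k1" (the pictures are not rectified: a ray, as slopes to the right and down, at radius r is drawn at 1 + k1 r^2 times it, then the intrinsics apply), "rvec" (rotation vector, rad) and "tvec" (3), from world to camera coordinates, as OpenCV has them. Camera axes: x right, y down, z forward; pixel columns grow to the right and rows downward; lengths in m; the calibration is good to about 2 mm. A picture is of the moment at which its call begins. get_calibration takes no time and is no camera call.
A pose or a line that the arm cannot do raises robot.IKError and nothing moves.
- robot.job_done(): hands the job in, once; it reports no verdict.
The state is a dict: "time": time; "q": joint angles; "qvel": joint speeds; "joint_torque": joint torques, N m; "tool_pos": TCP position; "tcp_rot": TCP orientation; "ft_force": force on the tool from outside, world axes, zero at the start; "torque": the same for the moment, N m; "gripper_width": finger opening in m.
Only numpy, scipy, OpenCV 4.12 (cv2) and the standard library are available. Lean on these libraries where they do the work, as an engineer would, in place of code of your own. Each camera call takes 0.05 s, during which the arm holds its last target.

## Working session

There is one attempt and no reset: what is moved stays moved. The work goes in short steps, each a Python script; the robot and the scene stay as the last script left them, time stands still between calls to the robot, and variables do not carry over. Pictures are saved under pics/ and viewed, and the job is handed in when it is done.

```bash
ls; mkdir -p pics
python3 - <<'E'
from plant import robot
import cv2
for n in("side","top"):
    im=robot.grab_frame(n); cv2.imwrite(f"pics/{n}0.png",im); print(n,robot.get_calibration(n))
s=robot.observe(); print(s); print(robot.tip_reach)
E
```

```text
pics
side {'vertical_fov': 48.03820210796264, 'cx': 321.0880022399044, 'cy': 247.61545794661953, 'k1': 0.0053097180024128205, 'rvec': array([ 2.14018305, -0.16827563,  0.09731661]), 'tvec': array([-0.5891974 , -0.01725551,  1.06936492])}
top {'vertical_fov': 48.3048998073465, 'cx': 314.7801325201325, 'cy': 245.39498474421399, 'k1': -0.06869509071500321, 'rvec': array([ 2.12687453, -2.09054971,  0.16707429]), 'tvec': array([-0.26017634,  0.56675516,  0.93171469])}
{'time': 0.1, 'q': array([-8.47820504e+01,  5.99431105e+00,  5.53168730e+00,  8.96060903e+01,
       -7.48616630e-04,  7.75272367e+01]), 'qvel': array([ 0.07341907, -0.0161787 ,  0.11119219, -0.06542669,  0.0608351 ,
       -0.01429717]), 'joint_torque': array([ 7.13777816e-03, -5.58202672e+01,  5.04723179e+01,  1.30292014e-02,
       -1.60445793e-04,  1.10156993e-06]), 'tool_pos': array([ 0.18231789, -0.57139605,  0.30321076]), 'tcp_rot': array([-1.79932746e+02, -1.41096051e-02,  1.76907051e+01]), 'ft_force': array([0.71169281, 0.20670058, 0.02968381]), 'torque': array([ 0.01490602,  0.0366603 , -0.01183627]), 'gripper_width': 0.08574154685045222}
0.0726
```

View pics/side0.png

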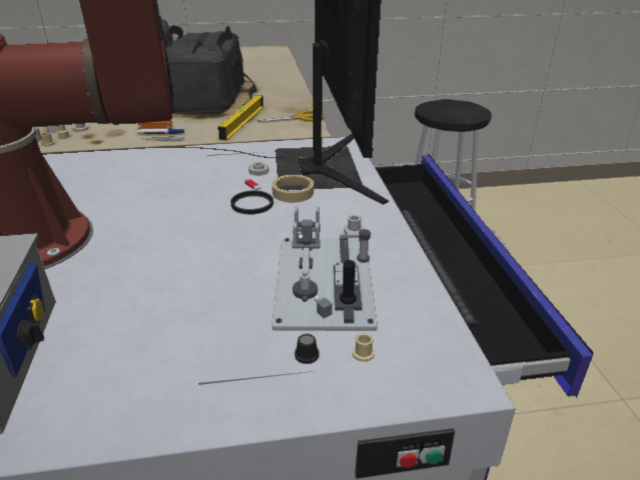

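View pics/top0.png

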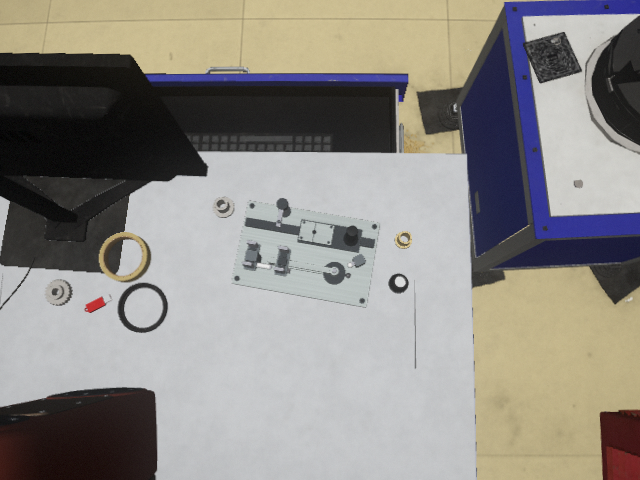

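The side picture has the bed near (325,283), with the knob at (348,285). In the top picture the bed is near (307,252), the gate runs from the hinge at (335,272) to the catches at (284,258) and (252,256), the knob is at (352,237), and a monitor stands to the left. I'll enlarge both.

Run:
```python
import cv2
a=cv2.imread("pics/top0.png")[190:315,225:390]; cv2.imwrite("pics/topc.png",cv2.resize(a,None,fx=4.8,fy=4.8,interpolation=cv2.INTER_CUBIC))
a=cv2.imread("pics/side0.png")[195:335,260:390]; cv2.imwrite("pics/sidec.png",cv2.resize(a,None,fx=4.2,fy=4.2,interpolation=cv2.INTER_CUBIC))
```

```text
(no output)
```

View pics/topc.png

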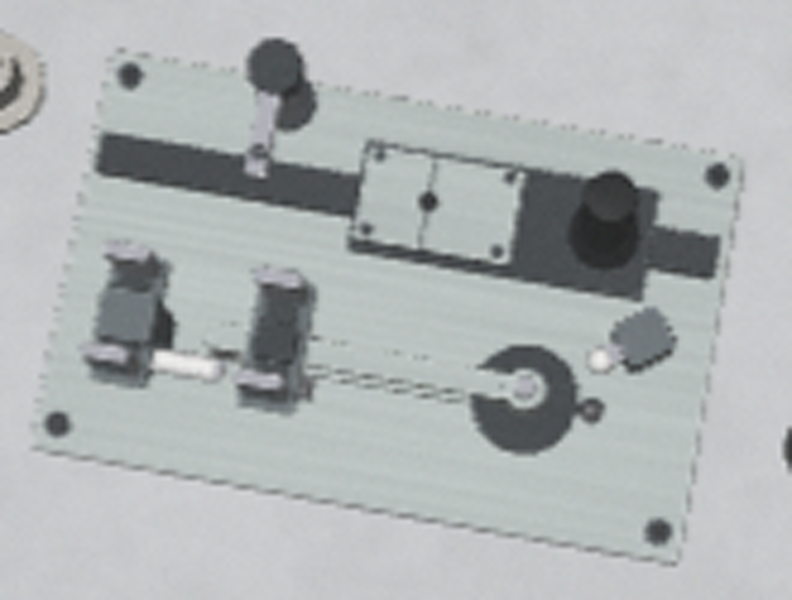

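View pics/sidec.png

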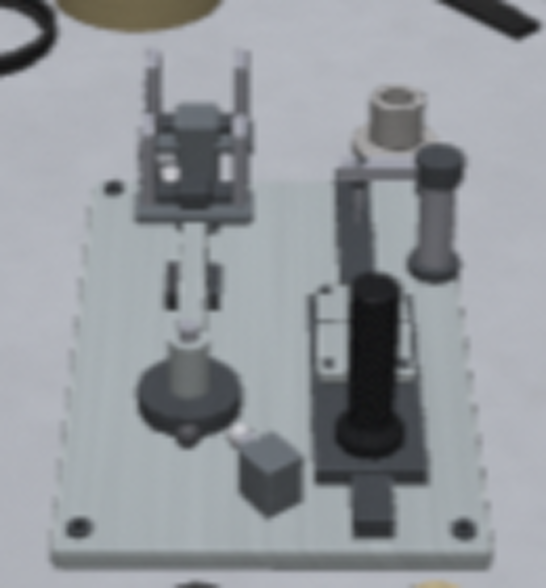

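In the top crop the bed corners are at (115,50), (742,155), (677,563) and (33,447), the dot at (428,202) and the knob top at (612,197). In the side crop the near corners are at (50,553) and (490,553). Next I fit the pose.

```bash
cat > h.py <<'E'
import numpy as np, cv2
from scipy.optimize import least_squares
def proj(c,P):
    P=np.atleast_2d(P); R,_=cv2.Rodrigues(c["rvec"]); X=P@R.T+c["tvec"]
    s=X[:,:2]/X[:,2:]; r2=(s**2).sum(1,keepdims=True); s=s*(1+c["k1"]*r2)
    f=240/np.tan(np.radians(c["vertical_fov"]/2)); return s*f+[c["cx"],c["cy"]]
def ffw(p,P):
    P=np.atleast_2d(P)/1000.; c,s=np.cos(p[2]),np.sin(p[2])
    return np.c_[p[0]+c*P[:,0]-s*P[:,1],p[1]+s*P[:,0]+c*P[:,1],P[:,2]]
E
python3 - <<'E'
from plant import robot
from h import *
T=robot.get_calibration("top");S=robot.get_calibration("side")
def un(l,k,o): return (np.array(l)+.5)/k-.5+o
tu=un([(115,50),(742,155),(677,563),(33,447)],4.8,np.array([225,190]))
co=[(94.5,130,12),(94.5,-130,12),(-70.5,-130,12),(-70.5,130,12)]
su=un([(490,553),(50,553)],4.2,np.array([260,195]))
sc=[(94.5,-130,12),(-70.5,-130,12)]
tk=un([(612,197),(428,202)],4.8,np.array([225,190])) # knob top, dot
pa=un([(128,250),(108,352),(278,276),(262,380)],4.8,np.array([225,190]))
pc=[(2-1.5,92,98),(-42+1.5,92,98),(0.5,35,98),(-40.5,35,98)]
def f(p,w=1):
    q=p[3]
    r=[(proj(T,ffw(p,co))-tu),(proj(S,ffw(p,sc))-su),
       proj(T,ffw(p,[(50,-85+q,96),(50,-15+q,30)]))-tk, proj(T,ffw(p,pc))-pa]
    return np.concatenate(r)
for mode in ("top corners","all"):
    g=(lambda p:np.r_[f(p)[:4].ravel(),f(p)[6:8].ravel()]) if mode!="all" else (lambda p:f(p).ravel())
    s=least_squares(g,[.5,0,-.1,20],x_scale=[.1,.1,.1,10]);print(mode,s.x,'\n',np.round(f(s.x),1).tolist())
p=s.x
# bystanders: brass (403,240), loupe(398,283), step(223,207)
E
```

```text
top corners [ 0.55308983 -0.23036091 -0.15864443  5.63165985] 
 [[-0.7, -0.3], [1.0, 0.1], [0.7, 0.1], [-1.0, 0.0], [1.4, -0.5], [0.1, -0.8], [-0.1, -0.2], [0.1, 0.1], [-0.5, -0.6], [-1.0, 0.9], [0.1, -0.5], [-1.0, 0.7]]
all [ 0.55289222 -0.23097682 -0.16076943  6.37653214] 
 [[-0.3, -0.3], [1.4, 0.4], [0.9, 0.4], [-0.8, -0.0], [1.2, -0.1], [-0.2, -0.6], [-0.1, -0.0], [0.1, 0.2], [-0.1, -0.6], [-0.7, 0.9], [0.5, -0.5], [-0.7, 0.8]]
```

Run:
```python
from plant import robot
from h import *
T=robot.get_calibration("top");S=robot.get_calibration("side")
s=least_squares(lambda X:np.r_[(proj(T,X)-[205,172]).ravel(),(proj(S,X)-[370,152]).ravel()],[.6,0,.2]);print("monitor corner",s.x,s.cost)
p=[.5530,-.2308,-.160]
print("ff post top",ffw(p,[(-20,92,84),(-20,35,84),(50,-79,82),(50,-15,82)]))
y0=np.degrees(p[2])
def tgt(P,h=54): 
    w=ffw(p,P)[0]; w[2]+=h/1000; return w
for name,P,yaws in [("knob",(50,-79,82),(y0,y0+180)),("knob2",(50,-15,82),(y0,y0+180)),("A",(-20,92,84),(y0-90,y0+90)),("B",(-20,35,84),(y0-90,y0+90)),
  ("Bopen",(-113.6,-43.5,84),(y0-10,y0+170))]:
    for y in yaws:
        try: q=robot.ik(tgt(P),[180,0,y]); print(name,round(y,1),None if q is None else np.round(q,1))
        except Exception as e: print(e)
```

```text
monitor corner [ 0.67374395 -0.06897289  0.1696772 ] 4.720705322212687
ff post top [[ 0.54791273 -0.13678873  0.084     ]
 [ 0.53883159 -0.19306068  0.084     ]
 [ 0.58977523 -0.31675687  0.082     ]
 [ 0.59997159 -0.25357432  0.082     ]]
knob -9.2 [-39.4  20.    4.   74.    0.  149.8]
knob 170.8 [-39.4  20.    4.   74.    0.  -30.2]
knob2 -9.2 [-34.4  16.9   0.3  73.4   0.  154.8]
knob2 170.8 [-34.4  16.9   0.3  73.4   0.  -25.2]
A -99.2 [ -27.3    2.   -15.9   72.1    0.  -108.1]
A 80.8 [-27.3   2.  -15.9  72.1   0.   71.9]
B -99.2 [ -32.8    3.3  -14.5   72.1    0.  -113.6]
B 80.8 [-32.8   3.3 -14.5  72.1   0.   66.4]
Bopen -19.2 [-45.4  -8.9 -26.4  72.5   0.  153.8]
Bopen 160.8 [-45.4  -8.9 -26.4  72.5   0.  -26.2]
```

```bash
cat >> h.py <<'E'
p=[.5530,-.2308,-.160]; y0=np.degrees(p[2])
def tgt(P,h=54):
    w=ffw(p,P)[0]; w[2]+=h/1000; return w
def toff(w):
    c,s=np.cos(p[2]),np.sin(p[2]); d=np.array(w)-[p[0],p[1],0]
    return np.round(1000*np.array([c*d[0]+s*d[1],-s*d[0]+c*d[1],d[2]]),1)
def st(o,m=""):
    c,s=np.cos(p[2]),np.sin(p[2]); f=o["ft_force"]
    print(m,"t%.2f"%o["time"],"FF",toff(o["tool_pos"]),"yaw%.1f"%o["tcp_rot"][2],"Fff",np.round([c*f[0]+s*f[1],-s*f[0]+c*f[1],f[2]],1),"w%.4f"%o["gripper_width"])
E
python3 - <<'E'
from plant import robot
from h import *
robot.move_pose(tgt((50,-79,82+60)),[180,0,y0+180]); st(robot.observe(),"hover")
robot.set_gripper(0.05)
robot.line_to(tgt((50,-79,82)),vel=.12,guard=15); st(robot.observe(),"down")
im=robot.grab_frame("top"); cv2.imwrite("pics/t1.png",cv2.resize(im[170:320,200:400],None,fx=4,fy=4,interpolation=cv2.INTER_CUBIC))
im=robot.grab_frame("side"); cv2.imwrite("pics/s1.png",cv2.resize(im[100:340,200:440],None,fx=2.5,fy=2.5,interpolation=cv2.INTER_CUBIC))
E
```

```text
hover t1.89 FF [ 49.8 -79.8 196.2] yaw170.7 Fff [ 0.4 -0.3  0.2] w0.0852
down t2.98 FF [ 50.2 -79.1 136.6] yaw170.8 Fff [-0.4 -0.1  1.1] w0.0503
```

View pics/s1.png

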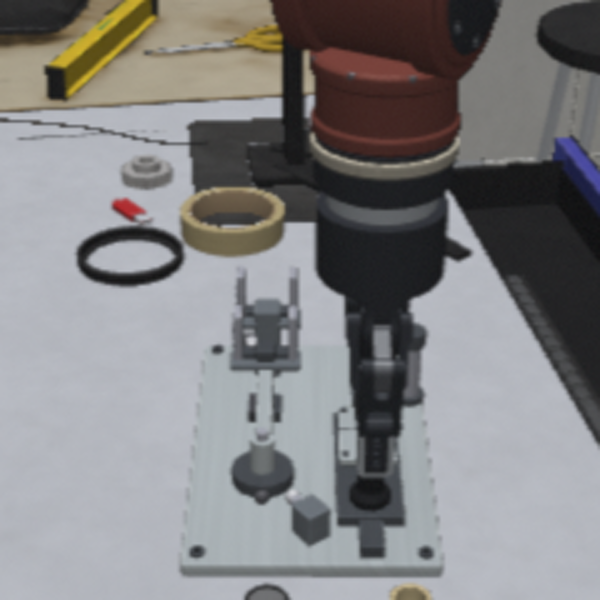

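View pics/t1.png

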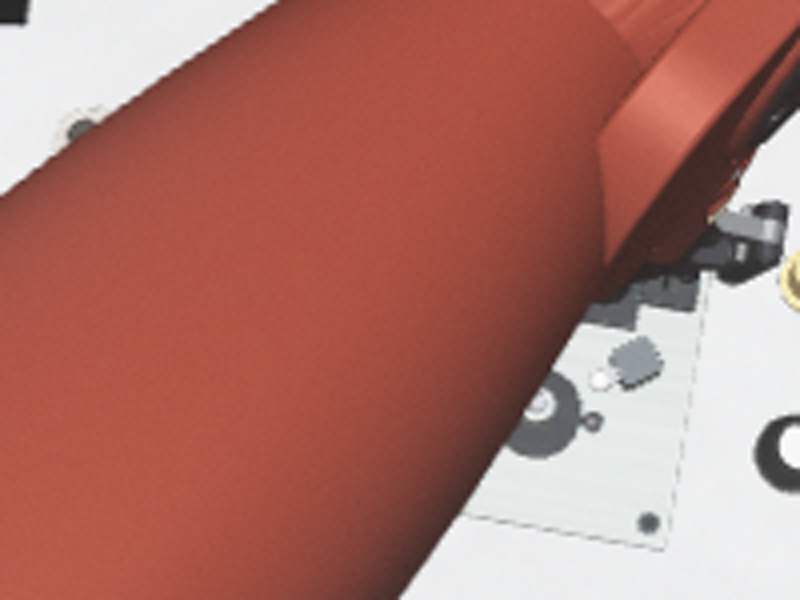

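The side view shows the fingers straddling the knob at about (372,480). The arm hides the knob from the top camera. I'll grip it and gently find the carriage's end stop (joint 0) as a reference.

Run:
```python
from plant import robot
from h import *
robot.set_gripper(0.017); st(robot.observe(),"grip")
a=toff(robot.observe()["tool_pos"])
hit=robot.line_to(tgt((50,-94,82)),vel=.02,guard=9); robot.pause(.1); st(robot.observe(),f"stop {hit}")
```

```text
grip t3.48 FF [ 50.4 -79.1 137. ] yaw170.8 Fff [-1.8  2.5  5.7] w0.0186
stop True t3.98 FF [ 50.4 -82.8 137. ] yaw170.9 Fff [-0.3  1.2  5.9] w0.0180
```

Run:
```python
from plant import robot
from h import *
for i in range(2):
    o=robot.observe(); hit=robot.line_to(tgt((50,-94,82)),vel=.012,guard=8); st(robot.observe(),f"stop {hit}"); robot.pause(.15); st(robot.observe())
```

```text
stop True t4.33 FF [ 50.4 -82.9 137. ] yaw170.9 Fff [0.  0.9 4.6] w0.0188
 t4.47 FF [ 50.4 -82.9 137. ] yaw170.9 Fff [-0.7  0.3  4.7] w0.0184
stop True t4.83 FF [ 50.4 -83.  137. ] yaw171.0 Fff [0.3 0.8 4.7] w0.0182
 t4.97 FF [ 50.3 -83.  137. ] yaw171.0 Fff [1.1 1.8 6.3] w0.0184
```

Run:
```python
from plant import robot
from h import *
robot.line_to(tgt((50.3,-13.0,82.5)),vel=.05); robot.pause(.2); st(robot.observe(),"slid")
im=robot.grab_frame("side"); cv2.imwrite("pics/s2f.png",im); cv2.imwrite("pics/s2.png",cv2.resize(im[200:330,270:390],None,fx=4.5,fy=4.5,interpolation=cv2.INTER_CUBIC))
```

```text
slid t6.72 FF [ 50.4 -13.1 137. ] yaw171.0 Fff [-1.2 -2.2  6.7] w0.0185
```

View pics/s2.png

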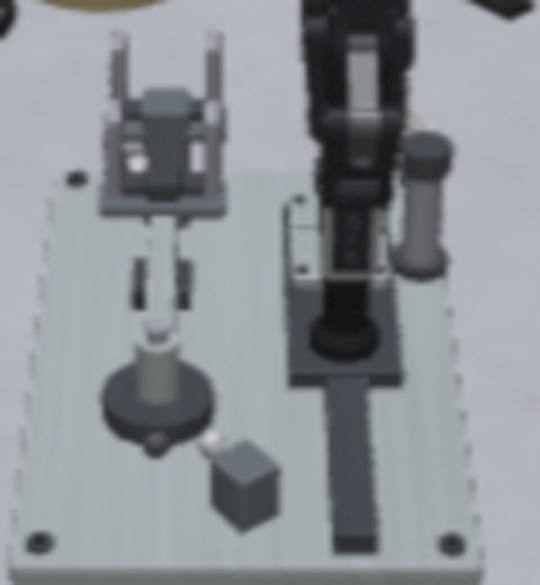

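The carriage and plate moved and the dot end is hidden behind the knob. I'll release, swing clear, and check the dot from above.

Run:
```python
from plant import robot
from h import *
robot.set_gripper(0.04)
w=robot.observe()["tool_pos"]; robot.line_to([w[0],w[1],w[2]+.07],vel=.15); 
q=np.array(robot.observe()["q"]); q[0]-=38; robot.goto_joints(q); st(robot.observe())
im=robot.grab_frame("top"); cv2.imwrite("pics/t3f.png",im); cv2.imwrite("pics/t3.png",cv2.resize(im[185:315,225:390],None,fx=4.6,fy=4.6,interpolation=cv2.INTER_CUBIC))
cv2.imwrite("pics/t3z.png",cv2.resize(im[195:255,255:345],None,fx=8.8,fy=8.8,interpolation=cv2.INTER_CUBIC))
im=robot.grab_frame("side"); cv2.imwrite("pics/s3f.png",im)
cv2.imwrite("pics/s3z.png",cv2.resize(im[225:285,320:385],None,fx=9,fy=9,interpolation=cv2.INTER_CUBIC))
```

```text
t9.29 FF [-177.2 -368.9  205.1] yaw133.1 Fff [0.  0.7 1. ] w0.0404
```

View pics/t3z.png

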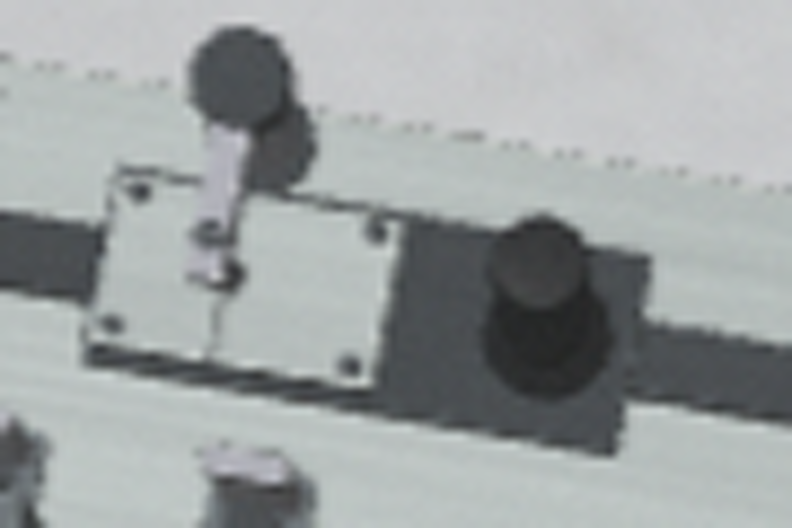

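View pics/s3z.png

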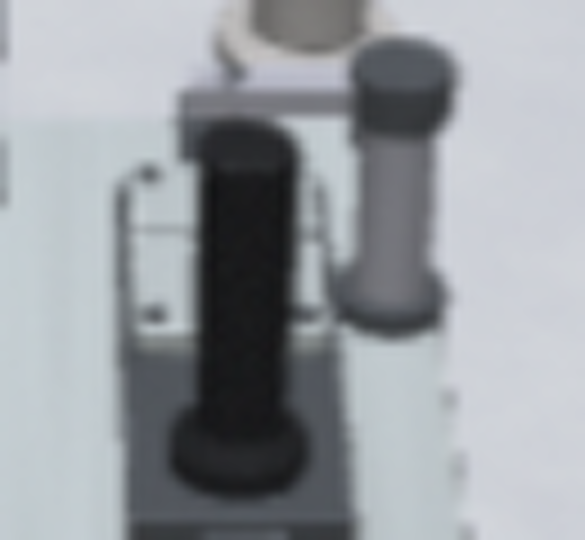

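View pics/t3.png

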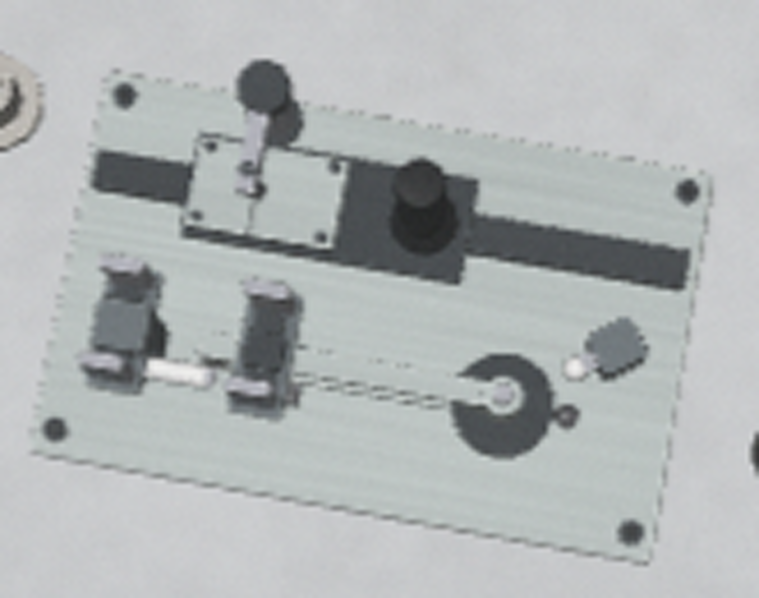

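Top zoom: the dot is at about (228,273), just under the needle clamp at (208,270). The scribe line's lower end is at (212,355), the post top at (240,80) and the knob top at (540,262). I'll refit to get a number for the joint.

Run:
```python
from plant import robot
from h import *
T=robot.get_calibration("top");S=robot.get_calibration("side")
def un(l,k,o): return (np.array(l)+.5)/k-.5+o
z=un([(240,80),(540,262),(228,273),(212,355)],8.8,np.array([255,195]))
co=un([(108,72),(712,178),(650,563),(33,455)],4.6,np.array([225,185]))
cs=[(94.5,130,12),(94.5,-130,12),(-70.5,-130,12),(-70.5,130,12)]
sidel=un([(160,229)],9,np.array([320,225])) # scribe line
hs=[]
def f(p):
    q=p[3]
    return np.r_[(proj(T,ffw(p,cs))-co).ravel(),(proj(T,ffw(p,[(84,55,72),(50,-85+q,96),(50,-15+q,30),(31,-15+q,30)]))-z).ravel()]
s=least_squares(f,[.553,-.23,-.16,70],x_scale=[.1,.1,.1,10]);print(s.x,np.round(f(s.x).reshape(-1,2),1).tolist())
# post only, scribe/knob only, using fixed yaw/x
for name,P,u in (("post",(84,55,72),z[0]),):
  for yaw in (-.16,):
    r=least_squares(lambda v:(proj(T,ffw([v[0],v[1],yaw],[P]))-u).ravel(),[.55,-.23]);print(name,r.x)
for name,P,u in (("knob",(50,-15,96),z[1]),("dot",(50,55,30),z[2])):
    r=least_squares(lambda v:(proj(T,ffw([v[0],v[1],-.16],[P]))-u).ravel(),[.55,-.23]);print(name,r.x)
# side scribe: predicted with pose
for dq in (68,70,72): print(dq,proj(S,ffw(s.x,[(33,-15+dq,30)])),sidel)
```

```text
[ 0.55266542 -0.23062172 -0.15937822 70.29225229] [[-0.1, -0.3], [0.9, -1.0], [0.6, 0.3], [-1.2, -0.6], [0.1, -0.4], [-0.0, 0.2], [-0.1, 0.7], [-0.2, 1.0]]
post [ 0.55186602 -0.2303571 ]
knob [ 0.55315098 -0.23035231]
dot [ 0.55398123 -0.23044912]
68 [[335.44949221 251.47818194]] [[337.33333333 250.        ]]
70 [[335.42515737 250.87621479]] [[337.33333333 250.        ]]
72 [[335.4009057  250.27630062]] [[337.33333333 250.        ]]
```

Post, knob and dot agree in y to 0.1 mm, and the joint fits 70.3 mm, so the carriage is right. The end stop puts the fixture 2 mm further to +y in the robot frame, so I'll use that for the catches. Now catch A.

```bash
sed -i 's/^p=\[.*/p=[.5533,-.2288,-.160]; y0=np.degrees(p[2])/' h.py
python3 - <<'E'
from plant import robot
from h import *
robot.move_pose(tgt((-20,92,84+50)),[180,0,y0+90]); st(robot.observe(),"hoverA")
robot.set_gripper(0.07)
h=robot.line_to(tgt((-20,92,85)),vel=.12,guard=12); st(robot.observe(),f"down {h}")
im=robot.grab_frame("side"); cv2.imwrite("pics/s4.png",cv2.resize(im[150:300,250:400],None,fx=4,fy=4,interpolation=cv2.INTER_CUBIC))
E
```

```text
hoverA t11.18 FF [-19.9  91.4 188.1] yaw80.8 Fff [-0.7 -0.  -1. ] w0.0400
down False t12.13 FF [-20.   92.  139.3] yaw80.8 Fff [ 1.  -0.1  0.2] w0.0697
```

View pics/s4.png

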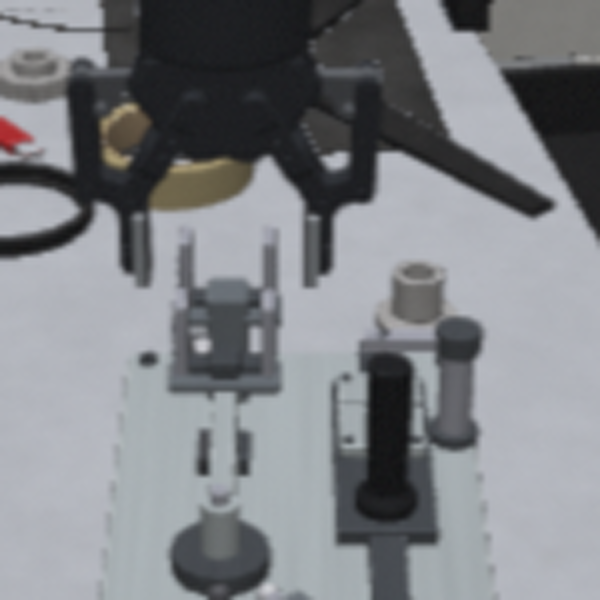

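The fingers at x=142 and 315 straddle the paddles at 185 and 270, with both centres at about 228. Squeeze.

Run:
```python
from plant import robot
from h import *
robot.set_gripper(0.024); st(robot.observe(),"squeezed A"); robot.pause(.2); st(robot.observe(),"")
robot.set_gripper(0.07)
robot.line_to(tgt((-20,92,85+45)),vel=.15); st(robot.observe(),"up")
im=robot.grab_frame("side"); cv2.imwrite("pics/s5.png",cv2.resize(im[150:300,250:400],None,fx=4,fy=4,interpolation=cv2.INTER_CUBIC))
```

```text
squeezed A t12.68 FF [-19.7  91.9 140.2] yaw80.8 Fff [-2.6  0.9  7.9] w0.0250
 t12.88 FF [-19.7  91.9 140.2] yaw80.8 Fff [-3.5  0.2  8.2] w0.0247
up t13.82 FF [-19.7  91.9 184.2] yaw80.8 Fff [-1.5  0.4 -0.2] w0.0700
```

View pics/s5.png

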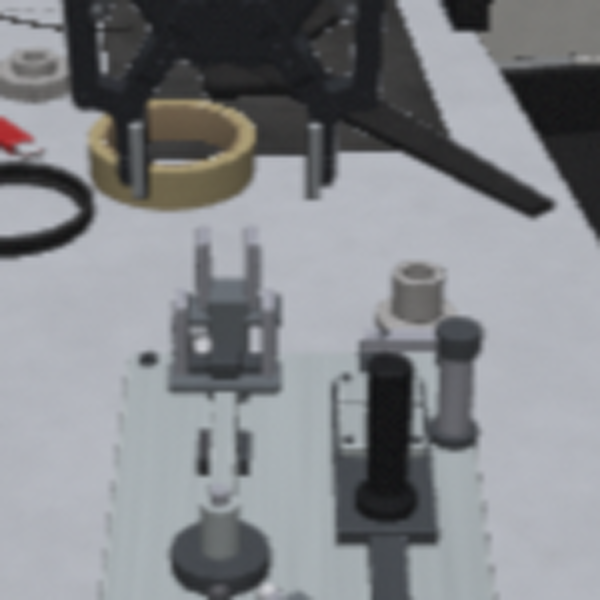

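The first catch now shows its paddles fully in: tops at x=203 and 251 against 185 and 270 before. Next, the gate catch.

Run:
```python
from plant import robot
from h import *
robot.line_to(tgt((-20,35,130)),vel=.15)
robot.set_gripper(0.064)
h=robot.line_to(tgt((-20,35,85)),vel=.12,guard=12); st(robot.observe(),f"down {h}")
im=robot.grab_frame("side"); cv2.imwrite("pics/s6.png",cv2.resize(im[150:300,250:400],None,fx=4,fy=4,interpolation=cv2.INTER_CUBIC))
```

```text
down False t15.17 FF [-20.1  35.2 139.1] yaw80.8 Fff [-0.2 -0.3  0.4] w0.0640
```

View pics/s6.png

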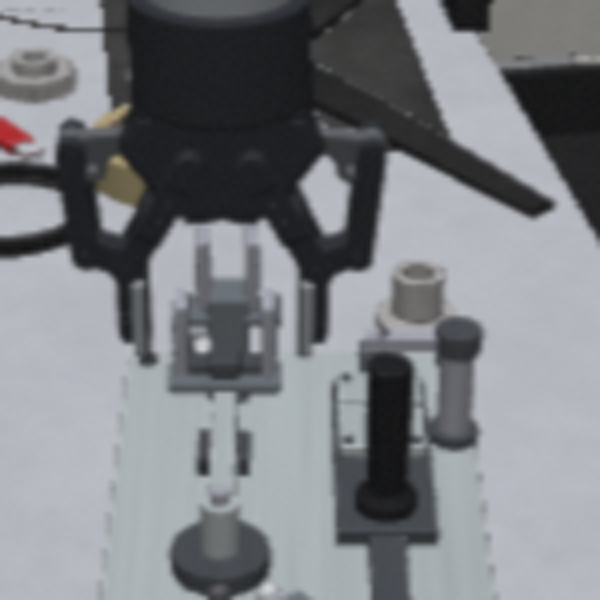

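The fingers at x=140 and 303 straddle the gate paddles at 180 and 270. Squeeze, then swing in small arcs.

```bash
cat >> h.py <<'E'
def arc(t,r=95.,z=85):
    t=np.radians(t); return tgt((-20-r*np.sin(t),-60+r*np.cos(t),z))
E
python3 - <<'E'
from plant import robot
from h import *
robot.set_gripper(0.024); st(robot.observe(),"squeezed B"); robot.pause(.1)
w=robot.observe()["tool_pos"]; 
for t in (5,10,15,20):
    robot.line_to(arc(t),vel=.06,rotation=[180,0,y0+90+t]); st(robot.observe(),f"{t}")
im=robot.grab_frame("side"); cv2.imwrite("pics/s7.png",cv2.resize(im[150:350,230:430],None,fx=3,fy=3,interpolation=cv2.INTER_CUBIC))
E
```

```text
squeezed B t15.67 FF [-19.4  34.7 140.6] yaw80.8 Fff [-1.5  1.5  9. ] w0.0251
5 t16.06 FF [-27.7  34.4 140.6] yaw85.8 Fff [-1.1  0.8  8.4] w0.0248
10 t16.35 FF [-35.9  33.3 140.6] yaw90.8 Fff [-0.8  1.9  7.6] w0.0248
15 t16.64 FF [-44.   31.6 140.6] yaw95.8 Fff [-0.7  1.5  7.9] w0.0250
20 t16.93 FF [-51.9  29.1 140.6] yaw100.8 Fff [-0.9  2.6  8. ] w0.0248
```

View pics/s7.png

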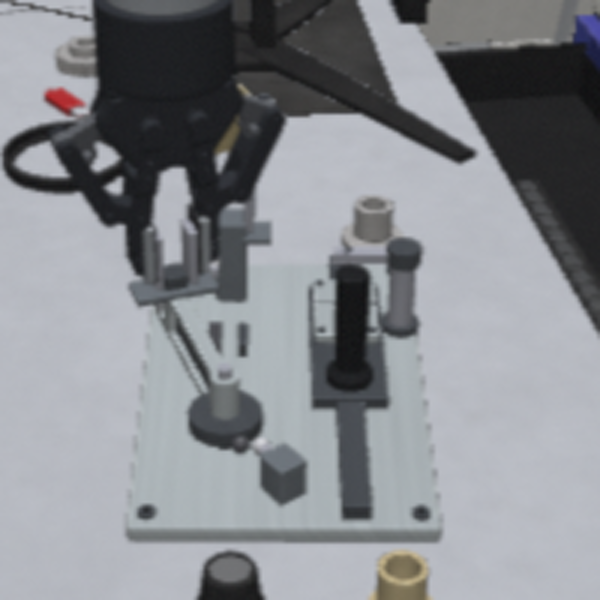

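The gate follows: the leaf now runs from the hinge at (225,380) to the gripped catch at about (175,275). On through the detent.

Run:
```python
from plant import robot
from h import *
for t in (26,32,38,44,50,56,62,68,74,81):
    robot.line_to(arc(t),vel=.06,rotation=[180,0,y0+90+t]); st(robot.observe(),f"{t}")
robot.pause(.3); st(robot.observe())
im=robot.grab_frame("side"); cv2.imwrite("pics/s8.png",cv2.resize(im[150:350,230:430],None,fx=3,fy=3,interpolation=cv2.INTER_CUBIC))
im=robot.grab_frame("top"); cv2.imwrite("pics/t8.png",cv2.resize(im[170:350,200:420],None,fx=3.3,fy=3.3,interpolation=cv2.INTER_CUBIC))
```

```text
26 t17.30 FF [-61.   25.3 140.6] yaw106.8 Fff [-1.1  3.   8.8] w0.0248
32 t17.62 FF [-69.7  20.5 140.6] yaw112.9 Fff [-1.2  3.3  8.9] w0.0250
38 t17.93 FF [-78.   14.7 140.6] yaw118.9 Fff [-1.1  3.5  9. ] w0.0247
44 t18.25 FF [-85.6   8.  140.6] yaw124.9 Fff [-2.7  1.6  9.5] w0.0251
50 t18.57 FF [-92.2   0.9 140.6] yaw130.9 Fff [-1.1  2.9  8.9] w0.0250
56 t18.88 FF [-98.2  -7.1 140.6] yaw136.9 Fff [-0.1  2.8  8.8] w0.0247
62 t19.20 FF [-103.2  -15.6  140.6] yaw142.9 Fff [-0.6  3.   8.8] w0.0250
68 t19.52 FF [-107.4  -24.6  140.6] yaw148.9 Fff [-1.3  3.5  9.3] w0.0246
74 t19.83 FF [-110.7  -34.   140.6] yaw154.9 Fff [-1.1  4.4  9.2] w0.0254
81 t20.18 FF [-113.1  -45.4  140.6] yaw161.9 Fff [-0.9  4.8  9.5] w0.0254
 t20.48 FF [-113.1  -45.2  140.6] yaw161.9 Fff [-1.4  3.2  9.7] w0.0252
```

View pics/s8.png

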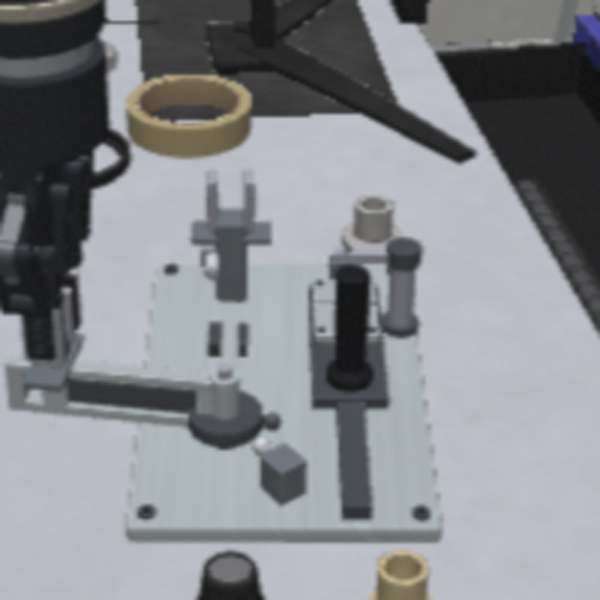

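View pics/t8.png

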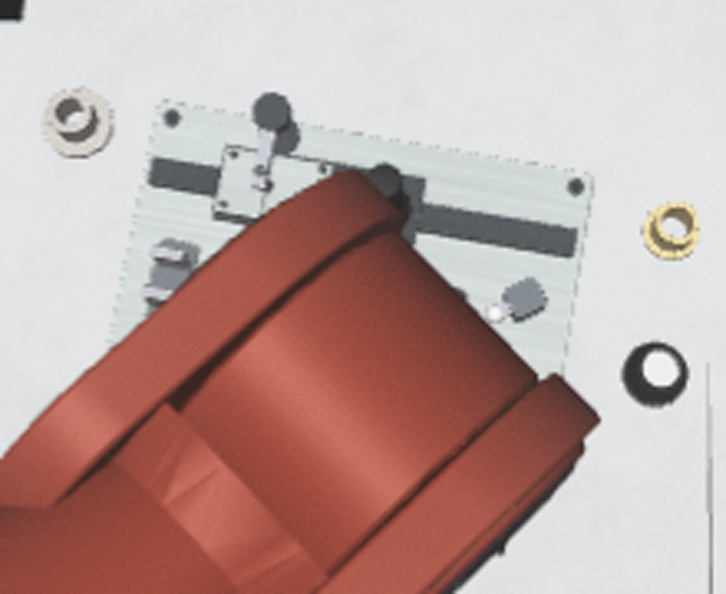

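The gate is swung out with the leaf end at (10,370) in the side crop. The dot is still at the needle, at about (262,185) in the top crop. The bush, loupe and blank are at their original pixels. One check of the gate angle in the image before I hand in.

Run:
```python
from plant import robot
from h import *
S=robot.get_calibration("side"); pc=[.5527,-.2306,-.1594]
for a in (76,78,80,82,84):
    t=np.radians(a); e=np.array([-np.sin(t),np.cos(t)]); n=np.array([np.cos(t),np.sin(t)])
    P=[(*(np.array([-20,-60])+122*e+k*5*n),z) for k in (-1,1) for z in (61,24)]
    print(a,np.round((proj(S,ffw(pc,P))-[230,150])*3).astype(int).tolist())
im=robot.grab_frame("side"); cv2.imwrite("pics/s9.png",cv2.resize(im[240:310,225:325],None,fx=7.5,fy=7.5,interpolation=cv2.INTER_CUBIC))
```

```text
76 [[8, 344], [13, 398], [14, 334], [20, 388]]
78 [[5, 349], [11, 403], [11, 339], [17, 392]]
80 [[3, 353], [9, 407], [9, 343], [14, 397]]
82 [[1, 358], [7, 412], [6, 347], [12, 401]]
84 [[-1, 362], [5, 417], [4, 352], [9, 406]]
```

View pics/s9.png

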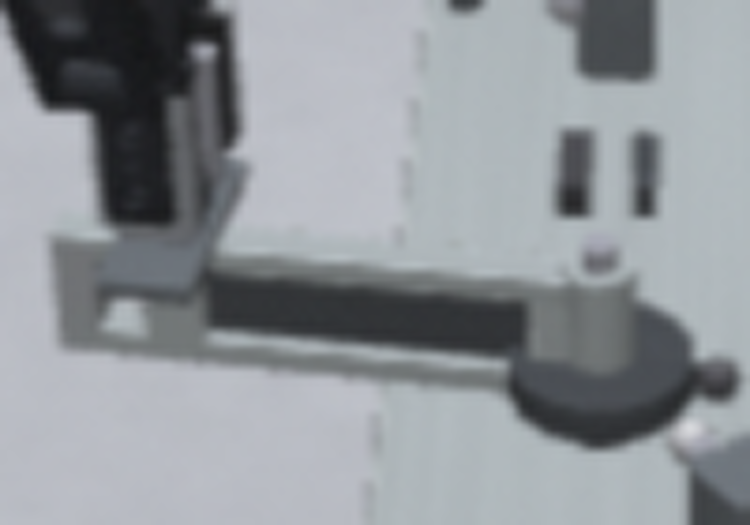

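The near bottom corner of the leaf, at (62,345) in the crop, matches about 80–81°, which agrees with the tool pose. Handing in.

Run:
```python
from plant import robot
from h import *
st(robot.observe()); robot.job_done()
```

```text
t20.62 FF [-113.1  -45.2  140.6] yaw161.9 Fff [-0.9  3.3  9.1] w0.0248
the job is handed in; nothing more can be done
```

The job is done and handed in at 20.6 s of the 46 s allowed. The arm is still holding the gate catch squeezed, with the gate open at about 81°.

- **Carriage:** I gripped the knob, eased it back to its end stop as a zero reference, then slid it 70 mm and let go. A fit to the top picture gives 70.3 mm, against the 70 mm needed. The needle's own clamp and the knob hide the tip from the cameras, so the dot's position comes from this fit and the measured slide.
- **First catch:** squeezed all the way, and the side picture shows its paddles still in after I released it.
- **Gate:** I squeezed its catch, then swung it past the click stop. The tool pose gives 81°. In the side picture the leaf's bottom corner fits 80–81°, and its top corner suggests slightly more than 82°.
- **Forces and loose parts:** the wrist force stayed around 10 N in every reading. The bush, blank and loupe are at their original pixels in the last top picture, and the arm was never brought close to the needle.

The camera fit and the end stop disagreed by about 2 mm on where the fixture sits along y. I used the end stop's value for the arm moves, and both grasps were centred in the side pictures.

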